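# Put the desk set back in its own trays

## Task

The pump bottle, the pencil cup and the tape dispenser stand in each other's trays. Set one of them down in the empty white tray and let go of it to make room, then move everything round so that the bottle stands in the middle of the round tray, the pencil cup in the middle of the square tray, and the tape dispenser in the middle of the oblong tray and lengthwise in it, with the white tray empty again. Keep the three upright, and leave the paper pad, the tape roll and the bell where they are.

Things in the scene. Friction and masses are not known exactly. Their poses are not given: they have to be found in the camera images.
- bottle: Upright white pump bottle of hand sanitiser with a grey band (closed, rigid, about 0.28 kg). Round body 54 mm in diameter, straight sides to 88 mm up; above it a narrower shoulder, grey collar and pump head whose top is 119 mm up; the spout points along +x and stays within the body's radius. A good grip is around the body about 75 mm up. Origin: centre of its underside, z up. It starts standing in the square tray.
- pencil_cup: Square white pencil cup with rows of small grey square perforations, 54 x 54 mm and 95 mm tall, straight sides; four pencils and pens fixed in it reach 120 mm up (about 0.22 kg). x and y are square to its sides; a good grip is across two opposite sides about 75 mm up. Origin: centre of its underside, z up. It starts standing in the oblong tray.
- dispenser: Black desk tape dispenser with a roll of clear tape in it, about 0.45 kg. Base 104 mm along x, 46 mm along y, 20 mm high; its two flat cheeks, 46 mm over their outsides, stand on the base from x = -46 to +18 mm and reach 52 mm up (the tape roll between them reaches 64 mm); cutter at the +x end. A good grip is across the cheeks (along y) at x from -14 to 0 mm, about 40 mm up. Origin: centre of its underside, z up. It starts standing in the round tray.
- round_tray: Round steel tray fixed to the table, 132 mm over its rim, 124 mm inside; its floor is 4 mm and its rim 12 mm above the table. The bottle's place. Origin: its centre, at table height.
- square_tray: Small square steel tray fixed to the table, 90 x 90 mm outside, 82 x 82 mm inside; its floor is 4 mm and its rim 12 mm above the table. The pencil cup's place. Origin: its centre, at table height; x and y along its sides.
- oblong_tray: Oblong steel tray fixed to the table, 136 mm along x and 80 mm along y outside, 128 x 72 mm inside; its floor is 4 mm and its rim 12 mm above the table. The tape dispenser's place. Origin: its centre, at table height.
- spare_tray: White plastic tray, the largest, fixed to the table, 160 mm along x and 130 mm along y outside, 152 x 122 mm inside; its floor is 4 mm and its rim 12 mm above the table. Empty at the start: the free spot. Origin: its centre, at table height.
- pad: Bystander, loose: pad of paper forms with a blue bound edge, 75 x 105 x 20 mm, near the robot. Origin: centre of its underside, z up. 
- tape_roll: Bystander, loose: brown cardboard-coloured tape roll lying flat, 90 mm across, 60 mm hole, 24 mm high, at the far side. Origin: centre of its underside, z up. 
- bell: Bystander, loose: steel desk call bell, 80 mm across, 53 mm high, near the robot. Origin: centre of its underside, z up. 
Things that resemble listed ones, but are neither listed nor needed, are in the scene too. Leave any blue look-alike of the bottle alone. Leave any yellow look-alike of the round_tray alone.

How it is judged (in metres and radians):
On the way:
1. one of the three things stands upright, released, in the white spare tray (((x of bottle in the frame of spare_tray between -0.05 and 0.05 m and y of bottle in the frame of spare_tray between -0.04 and 0.04 m and z of bottle in the frame of spare_tray below 0.008 m and angle between bottle's own z axis and vertical below 0.1 rad and linear speed of bottle below 0.02 m/s and contact force between the fingers and bottle below 0.3 N) or (x of pencil_cup in the frame of spare_tray between -0.05 and 0.05 m and y of pencil_cup in the frame of spare_tray between -0.04 and 0.04 m and z of pencil_cup in the frame of spare_tray below 0.008 m and angle between pencil_cup's own z axis and vertical below 0.1 rad and linear speed of pencil_cup below 0.02 m/s and contact force between the fingers and pencil_cup below 0.3 N) or (x of dispenser in the frame of spare_tray between -0.05 and 0.05 m and y of dispenser in the frame of spare_tray between -0.04 and 0.04 m and z of dispenser in the frame of spare_tray below 0.008 m and angle between dispenser's own z axis and vertical below 0.1 rad and linear speed of dispenser below 0.02 m/s and contact force between the fingers and dispenser below 0.3 N))), for 0.2 s.
At the end, for the whole second after the job is handed in: Bottle in the round, pencil cup in the square, dispenser in the oblong tray: each on the tray floor, upright within 0.1 rad, within 15 mm of the tray centre, at rest; the dispenser along the oblong tray within 0.25 rad, either way round. The white tray is thus empty (horizontal distance between bottle and round_tray below 0.015 m and z of bottle in the frame of round_tray between 0 and 0.008 m and angle between each of bottle, pencil_cup, dispenser's own z axis and vertical below 0.1 rad and linear speed of each of bottle, pencil_cup, dispenser below 0.02 m/s and horizontal distance between pencil_cup and square_tray below 0.015 m and z of pencil_cup in the frame of square_tray between 0 and 0.008 m and horizontal distance between dispenser and oblong_tray below 0.015 m and z of dispenser in the frame of oblong_tray between 0 and 0.008 m and angle between the x axis of dispenser and the x axis of oblong_tray, either way round below 0.25 rad); the robot touches nothing.
It fails at once if the pad is shifted more than 25 mm (distance of pad from where it was at the start of the episode above 0.025 m).
It fails at once if the tape roll is shifted more than 25 mm (distance of tape_roll from where it was at the start of the episode above 0.025 m).
It fails at once if the bell is shifted more than 25 mm (distance of bell from where it was at the start of the episode above 0.025 m).
It fails at once if the bottle, the pencil cup or the dispenser is tipped over (angle between any of bottle, pencil_cup, dispenser's own z axis and vertical above 0.6 rad).
It also fails if it takes over 118 s, if anything falls off the work surface, if the arm or the gripper's body presses on something with over 40 N, if the wrist force passes 120 N, or if a joint passes its speed limit or range.

## Robot

A 6-joint arm with a two-finger parallel gripper is mounted at the origin on the work surface. World frame = base frame: x ahead of the robot, y to its left, z up, the work surface at z = 0. Lengths are in m, angles in degrees, forces in N, time in s.
With the tool pointing down it reaches from about 0.275 to 1 m from the base axis. Payload 8.4 kg.
Tool frame: the origin (TCP) lies between the finger pads; the fingertips stand r.tcp_to_tips ahead of it and the grasp point (between the pads) lies 5 mm behind it (r.tcp_to_tips is the distance from the TCP to the fingertips, in m); z points along the fingers, y is the line along which they close (so a half turn about z gives the same grasp; the last joint's range is limited). The gripper opens to 85 mm and grips with 20 to 120 N. Pads are 22 mm wide; open, the fingers measure 114 mm over their backs; the gripper's body (76 mm by 85 mm) begins 54 mm behind the grasp point. The pads swing forward as they close: fully open they stand 13 mm farther back than shut.
Start: joints at [73.659, 20.225, 93.587, -0, 66.188, -0.138], TCP at [0.174, 0.6, 0.245] pointing down, gripper open.
Joint ranges: [-150.9, 150.9], [-52.94, 120.26], [3.33, 152.33], [-74.26, 254.26], [0, 154.13], [-172.89, 172.89]. Speed limits (degrees/s): [127.2, 127.2, 159.86, 180, 180, 180].

## Interface

Orientations are given as a 3x3 rotation matrix whose columns are the frame's x, y, z axes.
In Python, from plant import r gives the robot as it stands.
- The arm moves only by the shell command python3 -m crank 'ROWS' [FORCE]. ROWS is a JSON object of lists of equal length, an entry for each row: "slide": the shift along the tool's x, y, z in cm, a list of three; "rotation": the turn, a rotation vector about the tool's x, y, z in rad, a list of three; "jaw": the opening, from 0 (shut) to 1 (fully open). A call has 1 to 20 rows; each row shifts and turns the commanded pose from where the row before left it, along the tool's axes as they then stand; what a row does not reach is not made up. A row lasts 1/12 s, in which the tool goes at most 41.7 mm and 7.16 degrees, less where a joint would pass 70% of its speed; a pose out of reach is approached as far as the arm can. A call is refused whole if a number of a shift passes 4.17 or a number of a turn 0.125, either way. A call with a gripper value outside its range is refused whole. The fingers move at their own pace and stop on an object; FORCE is the grip in N (left out, the last holds). Time passes only in rows, so rows that do not move let the fingers close. It gives the time, the measured TCP pose, the force, the opening and the grip force at its end, in the units of the state.
- r.read_state(): the state, without advancing time (a new reading comes with each control period).
- r.snapshot(name): name is "side" or "top" or "wrist"; returns the picture (400x640x3 uint8, red, green, blue); there is no depth.
- r.get_calibration(name): a dict with "vertical_fov" (degrees; the focal length in pixels is half the picture's height over the tangent of half this angle, whatever the lens; pixels are square), "cx", "cy" (the principal point, pixels), "cam_to_world" (4x4, takes a point from camera to world coordinates). Camera axes: x right, y down, z forward; pixel columns grow to the right and rows downward; lengths in m; the calibration is good to about 2 mm. A picture is of the moment at which its call begins: read the wrist's pose just before it. get_calibration takes no time and is no camera call; for the wrist camera it gives the pose at the moment of the call.
- r.hand_in(): hands the job in; it is judged then, once.
The state is a dict: "time": time; "qpos": joint angles; "joint_vel": joint speeds; "joint_torque": joint torques, N m; "tcp_pos": TCP position; "orientation": TCP orientation; "ft_force": force on the tool from outside, world axes, zero at the start; "torque": the same for the moment, N m; "opening": finger opening in m; "gripper_force": force on a finger pad.
Only numpy, scipy, OpenCV 4.12 (cv2) and the standard library are available. Lean on these libraries where they do the work, as an engineer would, in place of code of your own. Each camera call takes 0.05 s, during which the arm holds its last target. There are 200 camera calls.

## Working session

There is one attempt and no reset: what is moved stays moved. The work goes in short steps, Python scripts to look and compute and a shell command to move; the robot and the scene stay as the last step left them, time stands still between calls to the robot, and variables do not carry over. Pictures are saved under pics/ and viewed, at most 14 in all, crops included, and the job is handed in when it is done.

```bash
ls; mkdir -p pics; python3 - <<'E'
from plant import r
import cv2,numpy as np
for n in ["top","side"]:
    cv2.imwrite(f"pics/{n}0.png",r.snapshot(n)[:,:,::-1])
    c=r.get_calibration(n);print(n,c["vertical_fov"],c["cx"],c["cy"],np.round(c["cam_to_world"],3).tolist())
print(r.tcp_to_tips); print(r.read_state())
E
```

```text
pics
top 52.76991117255496 317.7411442075454 199.10172690683612 [[-0.002, -0.984, 0.176, 0.333], [-1.0, -0.001, -0.015, 0.034], [0.015, -0.176, -0.984, 1.25], [0.0, 0.0, 0.0, 1.0]]
side 49.590152335325755 313.1381347698346 208.3768867078041 [[-0.941, -0.254, 0.224, 0.306], [-0.339, 0.705, -0.623, 0.639], [0.0, -0.662, -0.749, 0.808], [0.0, 0.0, 0.0, 1.0]]
0.014
{'time': 0.1, 'qpos': array([ 7.36588241e+01,  2.02589543e+01,  9.36243788e+01, -6.65811208e-04,
        6.61891507e+01, -1.37779439e-01]), 'joint_vel': array([ 0.02641332, -0.14346569, -0.12363503,  0.00245362,  0.02718148,
       -0.01133003]), 'joint_torque': array([-6.27218415e-04, -6.06358624e+01, -3.42819750e+01, -1.74039513e-05,
        3.88097571e-03,  1.14152246e-05]), 'tcp_pos': array([0.17429502, 0.5997752 , 0.24463526]), 'orientation': array([[-9.60278458e-01,  2.79043302e-01, -3.45736397e-04],
       [ 2.79043516e-01,  9.60277687e-01, -1.21696640e-03],
       [-7.58337420e-06, -1.26510212e-03, -9.99999200e-01]]), 'ft_force': array([ 1.00480493, -0.30516892,  0.23628601]), 'torque': array([-0.0275563 ,  0.00741004,  0.03142103]), 'gripper_force': 0.0, 'opening': 0.08534977175020796}
```

View pics/top0.png

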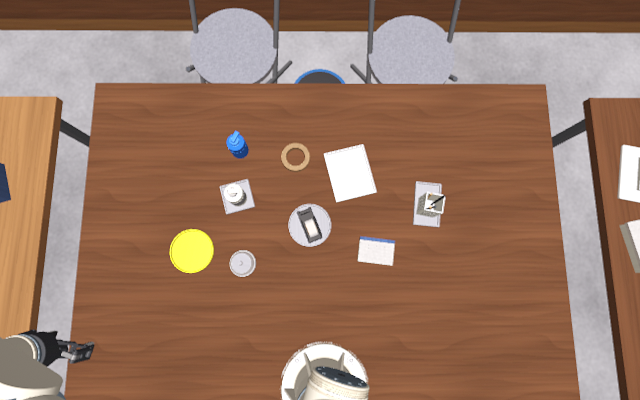

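View pics/side0.png

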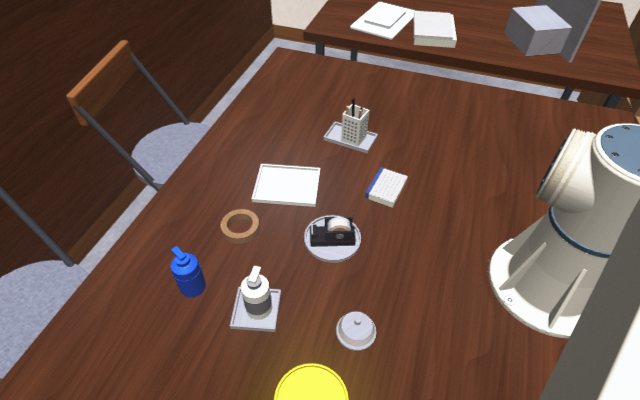

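The top view shows the square tray with the bottle near (237,197), the round tray with the dispenser at (310,225), the spare tray at (350,173) and the oblong tray with the cup at (428,204). The pad is at (377,251), the roll at (295,156) and the bell at (242,263). I'll zoom in for corners.

```bash
cat > h.py <<'E'
from plant import r
import cv2,numpy as np
def back(uv,z,c,h=400):
    """pixels -> world points on plane z"""
    f=h/2/np.tan(np.radians(c["vertical_fov"])/2);T=np.array(c["cam_to_world"])
    uv=np.atleast_2d(np.array(uv,float))
    d=np.c_[(uv[:,0]-c["cx"])/f,(uv[:,1]-c["cy"])/f,np.ones(len(uv))]@T[:3,:3].T
    return T[:3,3]+d*((z-T[2,3])/d[:,2])[:,None]
def proj(P,c,h=400):
    f=h/2/np.tan(np.radians(c["vertical_fov"])/2);T=np.array(c["cam_to_world"])
    q=(np.atleast_2d(P)-T[:3,3])@T[:3,:3]
    return np.c_[q[:,0]/q[:,2]*f+c["cx"],q[:,1]/q[:,2]*f+c["cy"]]
E
python3 - <<'E'
from h import *
im=cv2.imread("pics/top0.png");c=r.get_calibration("top")
cv2.imwrite("pics/z0.png",cv2.resize(im[135:285,200:460],None,fx=3,fy=3,interpolation=cv2.INTER_CUBIC))
s=cv2.cvtColor(im,cv2.COLOR_BGR2HSV)
m=((s[:,:,1]<75)).astype(np.uint8);m[:130]=0;m[290:]=0;m[:,:190]=0;m[:,470:]=0
n,l,st,ce=cv2.connectedComponentsWithStats(m)
for i in range(1,n):
    if st[i,4]>80:
        p=np.argwhere(l==i)[:,::-1]
        w=back(p,0.012,c)[:,:2].astype(np.float32)
        print(st[i],cv2.minAreaRect(w))
for k,z in {(295,156):.024}.items(): print("roll",back(k,z,c))
E
```

```text
[ 324  144   53   59 2166] ((0.640214204788208, -0.0860729068517685), (0.16518408060073853, 0.13474220037460327), 14.194751739501953)
[219 179  36  36 905] ((0.5638179779052734, 0.26718446612358093), (0.09485071897506714, 0.0935816615819931), 15.397485733032227)
[ 413  181   33   46 1250] ((0.5391828417778015, -0.33338463306427), (0.09778481721878052, 0.14068308472633362), 83.71709442138672)
[ 288  203   44   44 1491] ((0.4741557836532593, 0.041038356721401215), (0.13131901621818542, 0.13324731588363647), 44.756736755371094)
[357 236  39  30 861] ((0.39497241377830505, -0.16305053234100342), (0.11053463071584702, 0.07935693860054016), 82.82334899902344)
[229 250  27  27 581] ((0.3576083183288574, 0.2441108226776123), (0.07885397970676422, 0.07769536972045898), 89.92080688476562)
roll [[0.68941893 0.08614354 0.024     ]]
```

View pics/z0.png

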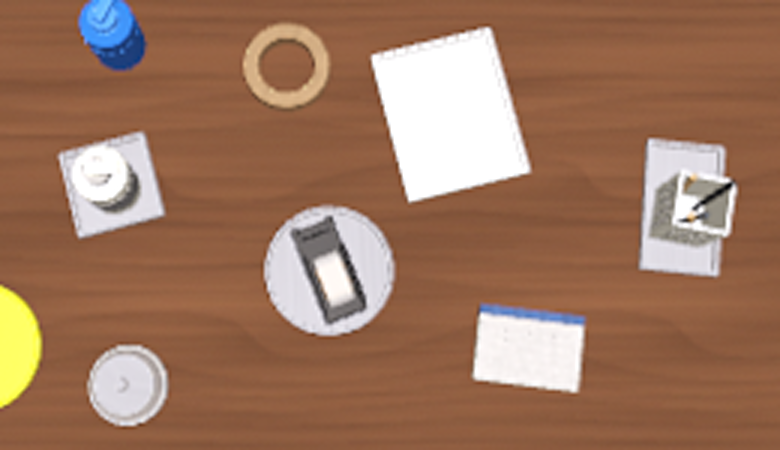

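The zoom gives tray corners: oblong at (648,140), (724,147), (718,275), (640,270), the bottle's pump top near (103,172), and the dispenser's axis running (345,318) to (312,222). Fitted sizes agree with the given ones to about 5 mm. Next I'll work out the first approach.

```bash
cat >> h.py <<'E'
def go(x,y,z,yaw=None):
    """print remaining shift (cm, tool axes) and turn about tool z (rad) to put the TCP at x,y,z with the closing line at yaw deg"""
    s=r.read_state();R=np.array(s["orientation"]);p=np.array(s["tcp_pos"])
    print("tcp",np.round(p,4),"yawY",round(np.degrees(np.arctan2(R[1,1],R[0,1])),1),"t",s["time"],"q6",round(s["qpos"][5],1))
    print(" slide cm",np.round(R.T@(np.array([x,y,z])-p)*100,2))
    if yaw is not None:
        d=(yaw-np.degrees(np.arctan2(R[1,1],R[0,1]))+90)%180-90
        print(" turn about tool z rad",round(-np.radians(d),3))
E
python3 - <<'E'
from h import *
c=r.get_calibration("top")
Z=lambda L:[(u/3+200-.33,v/3+135-.33) for u,v in L]
o=back(Z([(648,140),(724,147),(718,275),(640,270)]),.012,c)
print("oblong",o.mean(0),np.linalg.norm(np.diff(o,axis=0),axis=1),cv2.minAreaRect(o[:,:2].astype(np.float32)))
print("bottle",back(Z([(103,174)]),.115,c))
print("cup top",back(Z([(680,172),(737,180),(730,237),(672,228)]),.099,c))
print("disp",back(Z([(345,318),(312,222)]),.03,c))
print("blue",back((239,153),0.03,c))
b=back(Z([(103,174)]),.115,c)[0]
go(b[0],b[1],.25)
E
```

```text
oblong [ 0.5391329  -0.32738891  0.012     ] [0.0802622  0.13583966 0.08074227] ((0.5385777354240417, -0.3272247314453125), (0.08068621903657913, 0.13884751498699188), 84.1600341796875)
bottle [[0.5539783  0.25565732 0.115     ]]
cup top [[ 0.55953989 -0.30125186  0.099     ]
 [ 0.55165166 -0.35657493  0.099     ]
 [ 0.49565637 -0.34652996  0.099     ]
 [ 0.50442794 -0.2907508   0.099     ]]
disp [[0.42319766 0.02452565 0.03      ]
 [0.52087374 0.05809414 0.03      ]]
blue [[0.69699178 0.26100522 0.03      ]]
tcp [0.1743 0.5998 0.2446] yawY 73.8 t 0.1 q6 -0.1
 slide cm [-46.06 -22.45  -0.51]
```

```bash
python3 -m crank '{"slide":[[-3.07,-1.5,0],[-3.07,-1.5,0],[-3.07,-1.5,0],[-3.07,-1.5,0],[-3.07,-1.5,0],[-3.07,-1.5,0],[-3.07,-1.5,0],[-3.07,-1.5,0],[-3.07,-1.5,0],[-3.07,-1.5,0],[-3.07,-1.5,0],[-3.07,-1.5,0],[-3.07,-1.5,0],[-3.07,-1.5,0],[-3.07,-1.5,0],[0,0,0],[0,0,0]],"rotation":[[0,0,0],[0,0,0],[0,0,0],[0,0,0],[0,0,0],[0,0,0],[0,0,0],[0,0,0],[0,0,0],[0,0,0],[0,0,0],[0,0,0],[0,0,0],[0,0,0],[0,0,0],[0,0,0],[0,0,0]],"jaw":[1,1,1,1,1,1,1,1,1,1,1,1,1,1,1,1,1]}' 40
python3 - <<'E'
from h import *
go(.554,.256,.25)
c=r.get_calibration("wrist");print(c["vertical_fov"],c["cx"],c["cy"],np.round(c["cam_to_world"],3).tolist())
cv2.imwrite("pics/w1.png",r.snapshot("wrist")[:,:,::-1])
print(proj([[.564,.267,.012],[.554,.256,.004]],c))
E
```

```text
time: 1.52
tcp_pos: [0.5546, 0.2542, 0.2447]
orientation: [[-0.959, 0.282, -0.001], [0.282, 0.959, -0.0], [0.001, -0.001, -1.0]]
ft_force: [-0.1, 0.6, -0.5]
opening: 0.0856
gripper_force: 0.0
tcp [0.5546 0.2542 0.2447] yawY 73.6 t 1.5167 q6 -49.1
 slide cm [ 0.11  0.15 -0.53]
64.02858120492412 323.20421281029644 203.57255500057113 [[0.281, 0.911, 0.302, 0.477], [0.96, -0.267, -0.088, 0.277], [0.0, 0.315, -0.949, 0.373], [0.0, 0.0, 0.0, 1.0]]
[[336.40797408 176.18594464]
 [324.82636976 169.18624063]]
```

View pics/w1.png

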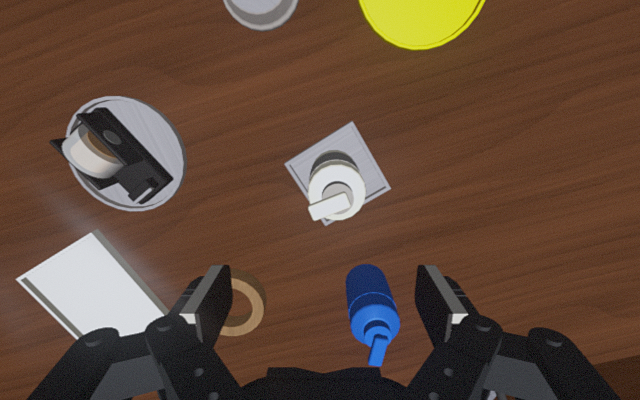

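The wrist view shows the square tray's corners at (352,122), (390,188), (327,225), (285,163), within 2 px of the prediction. The bottle's shoulder circle is centred at about (337,190), 58 px wide, as expected at z = 0.092.

```bash
python3 - <<'E'
from h import *
c=r.get_calibration("wrist")
b=back([(337,190)],.092,c)[0];print("bottle",b)
q=back([(352,122),(390,188),(327,225),(285,163)],.012,c);print("sq",q.mean(0),np.linalg.norm(np.diff(q,axis=0),axis=1))
im=cv2.imread("pics/w1.png");hs=cv2.cvtColor(im,cv2.COLOR_BGR2HSV)
# edges of upper body rim via row/col profile around centre
g=cv2.cvtColor(im,cv2.COLOR_BGR2GRAY).astype(int)
print(g[190,296:382:2]);print(g[155:230:2,338])
e=np.array([(104+25*0,0)])
print("spare", back([(17,278),(97,231)],.012,c))
# round tray ellipse in wrist image
print("round",back([(125,153)],.012,c))
go(b[0],b[1],.074)
E
```

```text
bottle [0.55628108 0.26709405 0.092     ]
sq [0.56333607 0.27035853 0.012     ] [0.08835164 0.08712876 0.09022642]
[ 71  69  72 161 175 116 180 219 220 218 218 219 221 205 133 185 177 179
 179 180 180 181 179 181 182 180 179 166 200 221 219 219 221 220 216 160
 169 170 173 173 159  95 110]
[ 75  71 122 126 119 204 219 220 220 218 219 218 223 115 123 184 181 178
 183 140 202 221 219 221 218 218 219 220 205 169 219 219 212  76  79  81
  87  77]
spare [[ 0.57729176 -0.16317272  0.012     ]
 [ 0.54718572 -0.03181187  0.012     ]]
round [[0.47022453 0.04571999 0.012     ]]
tcp [0.5537 0.2552 0.2448] yawY 73.7 t 1.5667 q6 -49.1
 slide cm [ 0.06  1.23 17.07]
```

```bash
python3 -m crank '{"slide":[[0.05,1.2,0],[0,0,3],[0,0,3],[0,0,3],[0,0,3],[0,0,2.5],[0,0,1.5],[0,0,1],[0,0,0],[0,0,0],[0,0,0],[0,0,0],[0,0,0],[0,0,0],[0,0,0],[0,0,0],[0,0,0],[0,0,0]],"rotation":[[0,0,0],[0,0,0],[0,0,0],[0,0,0],[0,0,0],[0,0,0],[0,0,0],[0,0,0],[0,0,0],[0,0,0],[0,0,0],[0,0,0],[0,0,0],[0,0,0],[0,0,0],[0,0,0],[0,0,0],[0,0,0]],"jaw":[1,1,1,1,1,1,1,1,1,1,0,0,0,0,0,0,0,0]}' 40
python3 - <<'E'
from h import *
go(.640,-.086,.074)
E
```

```text
time: 3.07
tcp_pos: [0.5574, 0.2676, 0.077]
orientation: [[-0.96, 0.279, 0.002], [0.279, 0.96, 0.001], [-0.001, 0.001, -1.0]]
ft_force: [-2.2, -1.4, 8.3]
opening: 0.0532
gripper_force: 38.2
tcp [0.5574 0.2676 0.077 ] yawY 73.8 t 3.0667 q6 -48.3
 slide cm [-17.81 -31.64   0.28]
```

```bash
python3 -m crank '{"slide":[[0,0,-1],[0,0,-2],[0,0,-2.5],[0,0,-2.5],[0,0,-2],[-0.8,-1.5,0],[-1.5,-2.65,0],[-1.5,-2.65,0],[-1.5,-2.65,0],[-1.5,-2.65,0],[-1.5,-2.65,0],[-1.5,-2.65,0],[-1.5,-2.65,0],[-1.5,-2.65,0],[-1.5,-2.65,0],[-1.5,-2.65,0],[-1.2,-2.1,0],[-0.8,-1.5,0],[0,0,0],[0,0,0]],"rotation":[[0,0,0],[0,0,0],[0,0,0],[0,0,0],[0,0,0],[0,0,0],[0,0,0],[0,0,0],[0,0,0],[0,0,0],[0,0,0],[0,0,0],[0,0,0],[0,0,0],[0,0,0],[0,0,0],[0,0,0],[0,0,0],[0,0,0],[0,0,0]],"jaw":[0,0,0,0,0,0,0,0,0,0,0,0,0,0,0,0,0,0,0,0]}'
python3 - <<'E'
from h import *
go(.640,-.086,.077)
E
```

```text
time: 4.73
tcp_pos: [0.6393, -0.0867, 0.1758]
orientation: [[-0.96, 0.281, 0.0], [0.281, 0.96, 0.0], [-0.0, 0.0, -1.0]]
ft_force: [-0.0, 1.4, -2.7]
opening: 0.0525
gripper_force: 41.9
tcp [ 0.6393 -0.0867  0.1758] yawY 73.7 t 4.7333 q6 -81.5
 slide cm [-0.05  0.08  9.88]
```

```bash
python3 -m crank '{"slide":[[0,0,2],[0,0,2.5],[0,0,2.2],[0,0,1.5],[0,0,0.8],[0,0,0.5],[0,0,0.3],[0,0,0],[0,0,0],[0,0,0],[0,0,0],[0,0,0],[0,0,0],[0,0,0]],"rotation":[[0,0,0],[0,0,0],[0,0,0],[0,0,0],[0,0,0],[0,0,0],[0,0,0],[0,0,0],[0,0,0],[0,0,0],[0,0,0],[0,0,0],[0,0,0],[0,0,0]],"jaw":[0,0,0,0,0,0,0,0,0,1,1,1,1,1]}'
python3 -m crank '{"slide":[[0,0,0],[0,0,-1.5],[0,0,-3],[0,0,-3],[0,0,-3],[0,0,-3],[0,0,-3],[0,0,-1],[0,0,0]],"rotation":[[0,0,0],[0,0,0],[0,0,0],[0,0,0],[0,0,0],[0,0,0],[0,0,0],[0,0,0],[0,0,0]],"jaw":[1,1,1,1,1,1,1,1,1]}'
python3 - <<'E'
from h import *
# cup: centre of its top corners; approach spot with the closing line across two sides
go(.528,-.324,.25,8.5); go(.528,-.324,.25,-81.5)
E
```

```text
time: 5.9
tcp_pos: [0.6396, -0.0859, 0.0776]
orientation: [[-0.96, 0.279, 0.0], [0.279, 0.96, -0.0], [-0.0, 0.0, -1.0]]
ft_force: [0.1, 0.6, 0.3]
opening: 0.0857
gripper_force: 0.0
time: 6.65
tcp_pos: [0.6411, -0.0861, 0.2558]
orientation: [[-0.96, 0.279, 0.006], [0.279, 0.96, -0.001], [-0.006, 0.001, -1.0]]
ft_force: [0.8, -0.4, 0.3]
opening: 0.0855
gripper_force: 0.0
tcp [ 0.6411 -0.0861  0.2558] yawY 73.8 t 6.65 q6 -81.6
 slide cm [  4.22 -26.     0.53]
 turn about tool z rad 1.14
tcp [ 0.6411 -0.0861  0.2558] yawY 73.8 t 6.65 q6 -81.6
 slide cm [  4.22 -26.     0.53]
 turn about tool z rad -0.431
```

```bash
python3 -m crank '{"slide":[[0.4,-2.6,0],[0.4,-2.6,0],[0.4,-2.6,0],[0.4,-2.6,0],[0.4,-2.6,0],[0.5,-2.6,0],[0.5,-2.6,0],[0.5,-2.6,0],[0.4,-2.6,0],[0.3,-2.6,0],[0,0,0],[0,0,0],[0,0,0]],"rotation":[[0,0,0],[0,0,0],[0,0,0],[0,0,0],[0,0,0],[0,0,0],[0,0,0],[0,0,0],[0,0,0],[0,0,0],[0,0,-0.12],[0,0,0],[0,0,0]],"jaw":[1,1,1,1,1,1,1,1,1,1,1,1,1]}'
python3 - <<'E'
from h import *
c=r.get_calibration("wrist");im=r.snapshot("wrist")[:,:,::-1]
cv2.imwrite("pics/w2.png",im)
go(.528,-.324,.25,80.8)
print(proj([[.539,-.3274,.012],[.528,-.324,.099],[.64,-.086,.092]],c))
E
```

```text
time: 7.73
tcp_pos: [0.5259, -0.3235, 0.2506]
orientation: [[-0.986, 0.166, -0.002], [0.166, 0.986, 0.001], [0.002, 0.001, -1.0]]
ft_force: [-0.2, 0.4, 0.6]
opening: 0.0855
gripper_force: 0.0
tcp [ 0.5262 -0.3231  0.2509] yawY 80.5 t 7.7833 q6 -112.2
 slide cm [-0.19 -0.05  0.09]
 turn about tool z rad -0.006
[[321.7340371  182.07644421]
 [323.15324714 193.73819378]
 [575.08028901 259.61660583]]
```

View pics/w2.png

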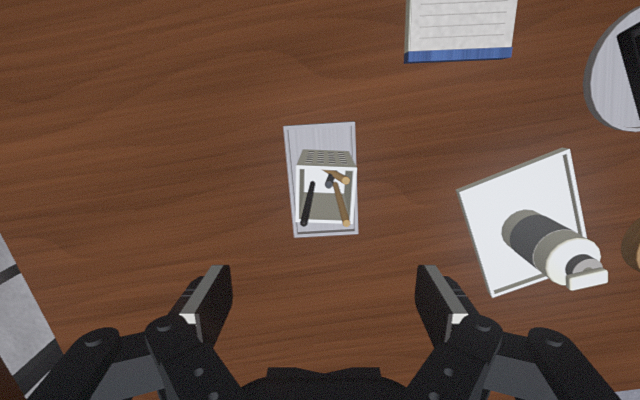

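The cup's top rim is square to the gripper and centred at about (327,194.5). The oblong tray's corners are (284,126), (355,122), (358,234), (295,238). The bottle stands in the white tray.

```bash
python3 - <<'E'
from h import *
c=r.get_calibration("wrist")
k=back([(299,165),(357,166),(354,224),(297,222)],.099,c);print("cup",k.mean(0),np.linalg.norm(np.diff(k,axis=0),axis=1))
q=back([(284,126),(355,122),(358,234),(295,238)],.012,c);print("obl",q.mean(0),np.linalg.norm(np.diff(q,axis=0),axis=1),cv2.minAreaRect(q[:,:2].astype(np.float32)))
b=k.mean(0);go(b[0],b[1],.075)
E
```

```text
cup [ 0.53032505 -0.32070354  0.099     ] [0.05155237 0.05549731 0.05376616]
obl [ 0.54111568 -0.32573111  0.012     ] [0.07951286 0.136171   0.07904352] ((0.5411018133163452, -0.3256118893623352), (0.07951061427593231, 0.13726107776165009), 84.08561706542969)
tcp [ 0.5262 -0.3231  0.2509] yawY 80.5 t 7.7833 q6 -112.2
 slide cm [-0.4   0.29 17.59]
```

```bash
python3 -m crank '{"slide":[[-0.4,0.3,0],[0,0,3],[0,0,3],[0,0,3],[0,0,3],[0,0,2.8],[0,0,1.6],[0,0,1],[0,0,0],[0,0,0],[0,0,0],[0,0,0],[0,0,0],[0,0,0],[0,0,0],[0,0,0],[0,0,0],[0,0,0]],"rotation":[[0,0,0],[0,0,0],[0,0,0],[0,0,0],[0,0,0],[0,0,0],[0,0,0],[0,0,0],[0,0,0],[0,0,0],[0,0,0],[0,0,0],[0,0,0],[0,0,0],[0,0,0],[0,0,0],[0,0,0],[0,0,0]],"jaw":[1,1,1,1,1,1,1,1,1,1,0,0,0,0,0,0,0,0]}' 40
python3 - <<'E'
from h import *
go(.5635,.2685,.077)
E
```

```text
time: 9.28
tcp_pos: [0.5319, -0.3221, 0.0799]
orientation: [[-0.987, 0.162, 0.002], [0.162, 0.987, -0.001], [-0.002, -0.001, -1.0]]
ft_force: [0.1, 0.2, 5.8]
opening: 0.0539
gripper_force: 40.9
tcp [ 0.5319 -0.3221  0.0799] yawY 80.6 t 9.2833 q6 -112.0
 slide cm [ 6.48 58.79  0.23]
```

```bash
python3 -m crank '{"slide":[[0,0,-1],[0,0,-2],[0,0,-2.5],[0,0,-2.5],[0,0,-2.5],[0,0,-2],[0,0,-1.5],[0,0,0],[0,0,0]],"rotation":[[0,0,0],[0,0,0],[0,0,-0.1],[0,0,-0.1],[0,0,-0.11],[0,0,-0.11],[0,0,0],[0,0,0],[0,0,0]],"jaw":[0,0,0,0,0,0,0,0,0]}'
python3 - <<'E'
from h import *
go(.565,.2685,.0795)
E
```

```text
time: 10.03
tcp_pos: [0.5312, -0.3217, 0.2194]
orientation: [[-0.967, -0.253, 0.002], [-0.253, 0.967, -0.001], [-0.001, -0.001, -1.0]]
ft_force: [-0.5, -0.2, -3.0]
opening: 0.0536
gripper_force: 42.6
tcp [ 0.5312 -0.3217  0.2194] yawY 104.7 t 10.0333 q6 -136.0
 slide cm [-18.21  56.25  13.93]
```

```bash
python3 -m crank '{"slide":[[-0.5,1.6,0],[-1,3.1,0],[-1,3.1,0],[-1,3.1,0],[-1,3.1,0],[-1,3.1,0],[-1,3.1,0],[-1,3.1,0],[-1,3.1,0],[-1,3.1,0],[-1,3.1,0],[-1,3.1,0],[-1,3.1,0],[-1,3.1,0],[-1,3.1,0],[-1,3.1,0],[-1,3.1,0],[-1,3.1,0],[-0.7,1.95,0],[0,0,0]],"rotation":[[0,0,0],[0,0,0],[0,0,0],[0,0,0],[0,0,0],[0,0,0],[0,0,0],[0,0,0],[0,0,0],[0,0,0],[0,0,0],[0,0,0],[0,0,0],[0,0,0],[0,0,0],[0,0,0],[0,0,0],[0,0,0],[0,0,0],[0,0,0]],"jaw":[0,0,0,0,0,0,0,0,0,0,0,0,0,0,0,0,0,0,0,0]}'
python3 -m crank '{"slide":[[0,0,0],[0,0,0]],"rotation":[[0,0,0],[0,0,0]],"jaw":[0,0]}'
python3 - <<'E'
from h import *
go(.565,.2685,.0795)
E
```

```text
time: 11.7
tcp_pos: [0.5627, 0.2729, 0.2165]
orientation: [[-0.967, -0.257, -0.002], [-0.257, 0.967, 0.001], [0.002, 0.001, -1.0]]
ft_force: [0.4, -0.7, -1.9]
opening: 0.0536
gripper_force: 42.7
time: 11.87
tcp_pos: [0.5628, 0.2682, 0.217]
orientation: [[-0.967, -0.255, -0.002], [-0.255, 0.967, -0.001], [0.003, -0.001, -1.0]]
ft_force: [0.3, -0.1, -2.2]
opening: 0.0539
gripper_force: 42.7
tcp [0.5628 0.2682 0.217 ] yawY 104.7 t 11.8667 q6 -79.4
 slide cm [-0.26 -0.02 13.74]
```

Lower, release and rise.

```bash
python3 -m crank '{"slide":[[-0.2,0,2],[0,0,2.8],[0,0,2.8],[0,0,2.4],[0,0,1.5],[0,0,1],[0,0,0.7],[0,0,0.4],[0,0,0.1],[0,0,0],[0,0,0],[0,0,0],[0,0,0],[0,0,0],[0,0,0]],"rotation":[[0,0,0],[0,0,0],[0,0,0],[0,0,0],[0,0,0],[0,0,0],[0,0,0],[0,0,0],[0,0,0],[0,0,0],[0,0,0],[0,0,0],[0,0,0],[0,0,0],[0,0,0]],"jaw":[0,0,0,0,0,0,0,0,0,0,0,1,1,1,1]}'
python3 -m crank '{"slide":[[0,0,0],[0,0,-1.5],[0,0,-3],[0,0,-3],[0,0,-3],[0,0,-3],[0,0,-3],[0,0,-1],[0,0,0]],"rotation":[[0,0,0],[0,0,0],[0,0,0],[0,0,0],[0,0,0],[0,0,0],[0,0,0],[0,0,0],[0,0,0]],"jaw":[1,1,1,1,1,1,1,1,1]}'
python3 - <<'E'
from h import *
# dispenser x axis about 19 deg -> closing line 109
go(.468,.040,.25,109)
cv2.imwrite("pics/w3.png",r.snapshot("wrist")[:,:,::-1])
E
```

```text
time: 13.12
tcp_pos: [0.5661, 0.2695, 0.0818]
orientation: [[-0.967, -0.254, 0.001], [-0.254, 0.967, 0.0], [-0.001, 0.0, -1.0]]
ft_force: [-0.3, 0.0, -0.2]
opening: 0.0857
gripper_force: 0.0
time: 13.87
tcp_pos: [0.5673, 0.27, 0.2597]
orientation: [[-0.967, -0.254, 0.005], [-0.254, 0.967, 0.002], [-0.006, 0.001, -1.0]]
ft_force: [1.0, 0.2, 0.1]
opening: 0.0853
gripper_force: 0.0
tcp [0.5673 0.27   0.2597] yawY 104.7 t 13.8667 q6 -79.4
 slide cm [ 15.46 -19.72   0.86]
 turn about tool z rad -0.074
```

View pics/w3.png

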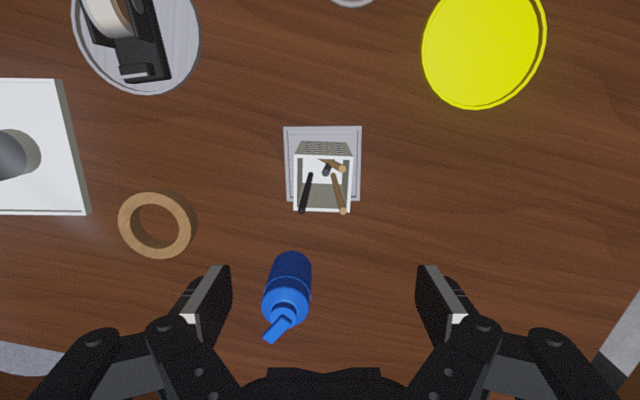

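The cup stands upright in the square tray, centred near (323,165). Next is the dispenser.

```bash
python3 -m crank '{"slide":[[1.5,-1.9,0],[1.9,-2.4,0],[1.9,-2.4,0],[1.9,-2.4,0],[1.9,-2.4,0],[1.9,-2.4,0],[1.9,-2.4,0],[1.9,-2.4,0],[0.7,-1,0.8],[0,0,0],[0,0,0],[0,0,0]],"rotation":[[0,0,0],[0,0,0],[0,0,0],[0,0,0],[0,0,0],[0,0,0],[0,0,0],[0,0,0],[0,0,0],[0,0,-0.07],[0,0,0],[0,0,0]],"jaw":[1,1,1,1,1,1,1,1,1,1,1,1]}'
python3 - <<'E'
from h import *
go(.468,.040,.25,109)
c=r.get_calibration("wrist")
cv2.imwrite("pics/w4.png",r.snapshot("wrist")[:,:,::-1])
print(proj([[.473,.043,.012]],c))
E
```

```text
time: 14.92
tcp_pos: [0.4657, 0.0395, 0.247]
orientation: [[-0.948, -0.32, -0.002], [-0.32, 0.948, 0.0], [0.002, 0.001, -1.0]]
ft_force: [-0.0, 0.5, -0.5]
opening: 0.0856
gripper_force: 0.0
tcp [0.4657 0.0395 0.247 ] yawY 108.6 t 14.9167 q6 -104.0
 slide cm [-0.23 -0.03 -0.3 ]
 turn about tool z rad -0.006
[[324.1004454  178.26813384]]
```

View pics/w4.png

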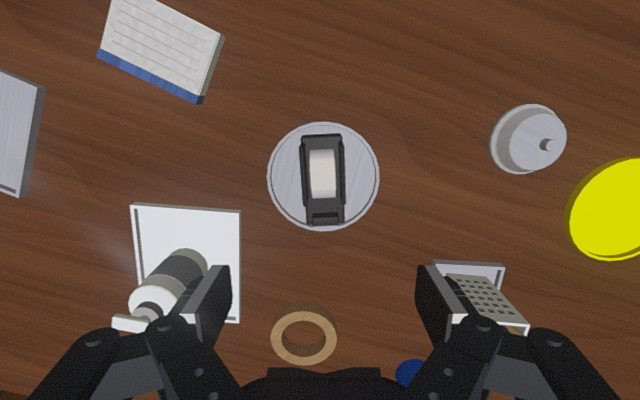

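The dispenser is in line with the gripper: rear edge at about (321.5,135), cutter end at (324.5,223), cheeks from 301 to 345. The round tray spans 267 to 380 by 122 to 232, so its centre is (323.5,177).

```bash
python3 - <<'E'
from h import *
c=r.get_calibration("wrist")
print("front base",back([(324.5,223)],.024,c),"rear base",back([(321.5,135)],.024,c),"rear cheek",back([(321.5,137)],.056,c))
k=back([(301,172),(345,172)],.056,c);print("cheeks",k,np.linalg.norm(k[0]-k[1]))
print("round",back([(323.5,177)],.012,c))
E
```

```text
front base [[0.52193901 0.06017394 0.024     ]] rear base [[0.42607337 0.02417917 0.024     ]] rear cheek [[0.42455307 0.02380973 0.056     ]]
cheeks [[0.46458962 0.01522247 0.056     ]
 [0.45021784 0.05773184 0.056     ]] 0.04487309942251268
round [[0.47224034 0.04211839 0.012     ]]
```

```bash
python3 -m crank '{"slide":[[0.2,0,1],[0,0,3],[0,0,3],[0,0,3],[0,0,3],[0,0,3],[0,0,2.3],[0,0,1.5],[0,0,1],[0,0,0],[0,0,0],[0,0,0],[0,0,0],[0,0,0],[0,0,0],[0,0,0],[0,0,0],[0,0,0],[0,0,0]],"rotation":[[0,0,-0.025],[0,0,0],[0,0,0],[0,0,0],[0,0,0],[0,0,0],[0,0,0],[0,0,0],[0,0,0],[0,0,0],[0,0,0],[0,0,0],[0,0,0],[0,0,0],[0,0,0],[0,0,0],[0,0,0],[0,0,0],[0,0,0]],"jaw":[1,1,1,1,1,1,1,1,1,1,1,0,0,0,0,0,0,0,0]}' 60
python3 - <<'E'
from h import *
go(.540,-.3265,.04,84.5)
E
```

```text
time: 16.55
tcp_pos: [0.4649, 0.0387, 0.0415]
orientation: [[-0.939, -0.345, 0.002], [-0.345, 0.939, 0.0], [-0.002, -0.001, -1.0]]
ft_force: [-1.8, 0.3, 9.8]
opening: 0.0449
gripper_force: 61.2
tcp [0.4649 0.0387 0.0415] yawY 110.2 t 16.55 q6 -105.6
 slide cm [  5.56 -36.87   0.16]
 turn about tool z rad 0.448
```

```bash
python3 -m crank '{"slide":[[0,0,-1],[0,0,-2],[0,0,-2.5],[0,0,-2.5],[0,0,-2],[0,0,-2],[0,0,0],[0,0,0],[0,0,0]],"rotation":[[0,0,0],[0,0,0],[0,0,0],[0,0,0.11],[0,0,0.11],[0,0,0.11],[0,0,0.11],[0,0,0],[0,0,0]],"jaw":[0,0,0,0,0,0,0,0,0]}'
python3 - <<'E'
from h import *
go(.534,-.326,.0415,84.5)
E
```

```text
time: 17.3
tcp_pos: [0.4636, 0.0386, 0.1606]
orientation: [[-0.996, 0.084, -0.0], [0.084, 0.996, -0.0], [0.0, -0.0, -1.0]]
ft_force: [-0.8, 0.1, -4.8]
opening: 0.0451
gripper_force: 63.4
tcp [0.4636 0.0386 0.1606] yawY 85.2 t 17.3 q6 -80.6
 slide cm [-10.09 -35.74  11.91]
 turn about tool z rad 0.011
```

```bash
python3 -m crank '{"slide":[[-0.4,-1.5,0],[-0.8,-2.8,0],[-0.8,-2.8,0],[-0.8,-2.8,0],[-0.8,-2.8,0],[-0.8,-2.8,0],[-0.8,-2.8,0],[-0.8,-2.8,0],[-0.8,-2.8,0],[-0.8,-2.8,0],[-0.8,-2.8,0],[-0.8,-2.8,0],[-0.8,-2.8,0],[-0.1,-0.6,0],[0,0,0],[0,0,0],[0,0,0]],"rotation":[[0,0,0],[0,0,0],[0,0,0],[0,0,0],[0,0,0],[0,0,0],[0,0,0],[0,0,0],[0,0,0],[0,0,0],[0,0,0],[0,0,0],[0,0,0],[0,0,0],[0,0,0],[0,0,0],[0,0,0]],"jaw":[0,0,0,0,0,0,0,0,0,0,0,0,0,0,0,0,0]}'
python3 - <<'E'
from h import *
go(.534,-.326,.0415,84.5)
c=r.get_calibration("wrist")
cv2.imwrite("pics/w5.png",r.snapshot("wrist")[:,:,::-1])
E
```

```text
time: 18.72
tcp_pos: [0.5326, -0.3244, 0.1594]
orientation: [[-0.996, 0.086, -0.002], [0.086, 0.996, 0.002], [0.002, 0.001, -1.0]]
ft_force: [0.2, -0.0, -4.9]
opening: 0.0452
gripper_force: 63.7
tcp [ 0.5326 -0.3244  0.1594] yawY 85.1 t 18.7167 q6 -116.6
 slide cm [-0.17 -0.17 11.79]
 turn about tool z rad 0.01
```

View pics/w5.png

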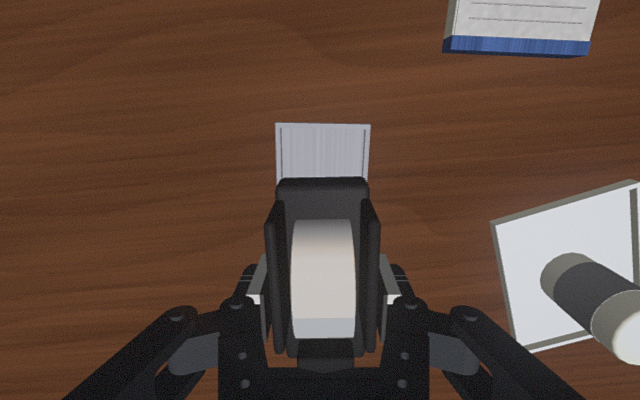

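The dispenser is held level and parallel to the oblong tray, whose near edge runs from (276,123) to (370,124). Both are centred at about column 323, so I'll lower it.

```bash
python3 -m crank '{"slide":[[-0.15,-0.15,1.5],[0,0,2.5],[0,0,2.5],[0,0,2],[0,0,1.3],[0,0,0.8],[0,0,0.6],[0,0,0.4],[0,0,0.2],[0,0,0],[0,0,0],[0,0,0],[0,0,0],[0,0,0],[0,0,0]],"rotation":[[0,0,0],[0,0,0],[0,0,0],[0,0,0],[0,0,0],[0,0,0],[0,0,0],[0,0,0],[0,0,0],[0,0,0],[0,0,0],[0,0,0],[0,0,0],[0,0,0],[0,0,0]],"jaw":[0,0,0,0,0,0,0,0,0,0,0,1,1,1,1]}'
python3 -m crank '{"slide":[[0,0,0],[0,0,-1.5],[0,0,-3],[0,0,-3],[0,0,-3],[0,0,-3],[0,0,-3],[0,0,-3],[0,0,-2],[0,0,0],[0,0,0]],"rotation":[[0,0,0],[0,0,0],[0,0,0],[0,0,0],[0,0,0],[0,0,0],[0,0,0],[0,0,0],[0,0,0],[0,0,0],[0,0,0]],"jaw":[1,1,1,1,1,1,1,1,1,1,1]}'
python3 - <<'E'
from h import *
go(.640,-.087,.26)
cv2.imwrite("pics/w6.png",r.snapshot("wrist")[:,:,::-1])
E
```

```text
time: 20.02
tcp_pos: [0.5353, -0.3277, 0.043]
orientation: [[-0.996, 0.088, 0.001], [0.088, 0.996, -0.001], [-0.001, -0.001, -1.0]]
ft_force: [-0.4, -0.2, 0.2]
opening: 0.0856
gripper_force: 0.0
time: 20.93
tcp_pos: [0.5354, -0.3277, 0.2587]
orientation: [[-0.996, 0.088, 0.002], [0.088, 0.996, -0.001], [-0.003, -0.001, -1.0]]
ft_force: [-0.2, 0.3, -0.3]
opening: 0.0853
gripper_force: 0.0
tcp [ 0.5354 -0.3277  0.2587] yawY 85.0 t 20.9333 q6 -116.6
 slide cm [-8.31 24.89 -0.14]
```

View pics/w6.png

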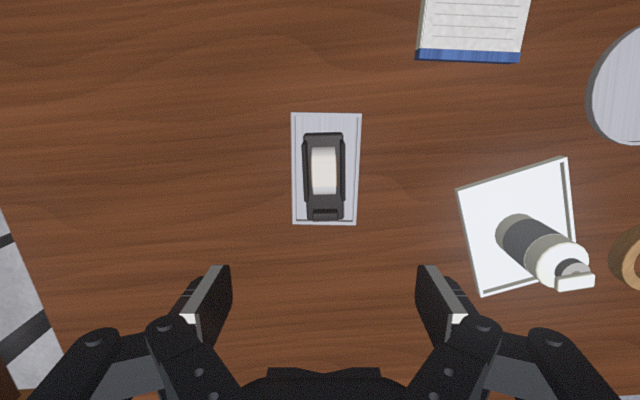

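The dispenser sits square in the oblong tray, with the tray spanning 291 to 362 by 113 to 225 and the dispenser centred near column 323. The bottle is next.

```bash
python3 -m crank '{"slide":[[-0.5,1.5,0],[-0.9,2.7,0],[-0.9,2.7,0],[-0.9,2.7,0],[-0.9,2.7,0],[-0.9,2.7,0],[-0.9,2.7,0],[-0.9,2.7,0],[-0.9,2.7,0],[-0.6,1.8,0],[0,0,0],[0,0,0],[0,0,0]],"rotation":[[0,0,0],[0,0,0],[0,0,0],[0,0,0],[0,0,0],[0,0,0],[0,0,0],[0,0,0],[0,0,0],[0,0,0],[0,0,0],[0,0,0],[0,0,0]],"jaw":[1,1,1,1,1,1,1,1,1,1,1,1,1]}'
python3 - <<'E'
from h import *
s=r.read_state()
c=r.get_calibration("wrist");im=r.snapshot("wrist")[:,:,::-1]
cv2.imwrite("pics/w7.png",im)
g=cv2.cvtColor(im,cv2.COLOR_BGR2GRAY).astype(int)
go(.640,-.0865,.077);print(proj([[.640,-.0865,.092]],c))
E
```

```text
time: 22.07
tcp_pos: [0.6385, -0.087, 0.2559]
orientation: [[-0.996, 0.087, -0.002], [0.087, 0.996, -0.0], [0.002, -0.0, -1.0]]
ft_force: [0.8, -1.1, 0.3]
opening: 0.0854
gripper_force: 0.0
tcp [ 0.6386 -0.0874  0.2563] yawY 84.9 t 22.1167 q6 -92.8
 slide cm [-0.17  0.1  17.93]
[[324.22464536 189.33384906]]
```

View pics/w7.png

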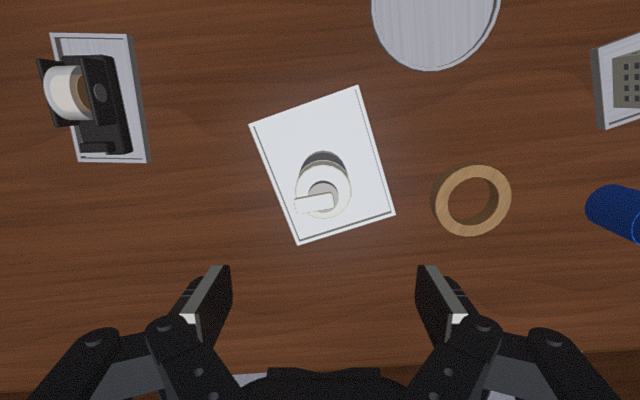

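The bottle's shoulder circle is centred at about (323.5,189.5), matching the prediction of (324,189).

```bash
python3 -m crank '{"slide":[[-0.15,0.1,0],[0,0,3],[0,0,3],[0,0,3],[0,0,3],[0,0,3],[0,0,1.8],[0,0,1.1],[0,0,0],[0,0,0],[0,0,0],[0,0,0],[0,0,0],[0,0,0],[0,0,0],[0,0,0],[0,0,0],[0,0,0]],"rotation":[[0,0,0],[0,0,0],[0,0,0],[0,0,0],[0,0,0],[0,0,0],[0,0,0],[0,0,0],[0,0,0],[0,0,0],[0,0,0],[0,0,0],[0,0,0],[0,0,0],[0,0,0],[0,0,0],[0,0,0],[0,0,0]],"jaw":[1,1,1,1,1,1,1,1,1,1,0,0,0,0,0,0,0,0]}' 40
python3 -m crank '{"slide":[[0,0,-1],[0,0,-2],[0,0,-2.5],[0,0,-2.5],[0,0,-2],[0,0,0],[0,0,0]],"rotation":[[0,0,0],[0,0,0],[0,0,0],[0,0,0],[0,0,0],[0,0,0],[0,0,0]],"jaw":[0,0,0,0,0,0,0]}'
python3 - <<'E'
from h import *
go(.4725,.0425,.08)
E
```

```text
time: 23.62
tcp_pos: [0.642, -0.0861, 0.0801]
orientation: [[-0.996, 0.088, 0.003], [0.088, 0.996, -0.001], [-0.003, -0.0, -1.0]]
ft_force: [-0.4, -2.1, 6.8]
opening: 0.0524
gripper_force: 41.5
time: 24.2
tcp_pos: [0.6415, -0.0857, 0.1797]
orientation: [[-0.996, 0.088, 0.003], [0.088, 0.996, -0.0], [-0.003, -0.0, -1.0]]
ft_force: [-0.4, -0.7, -3.7]
opening: 0.0521
gripper_force: 43.2
tcp [ 0.6415 -0.0857  0.1797] yawY 85.0 t 24.2 q6 -92.7
 slide cm [17.98 11.29  9.92]
```

```bash
python3 -m crank '{"slide":[[1,0.6,0],[2.3,1.45,0],[2.3,1.45,0],[2.3,1.45,0],[2.3,1.45,0],[2.3,1.45,0],[2.3,1.45,0],[2.3,1.45,0],[0.7,0.5,0],[0,0,0],[0,0,0],[0,0,0]],"rotation":[[0,0,0],[0,0,0],[0,0,0],[0,0,0],[0,0,0],[0,0,0],[0,0,0],[0,0,0],[0,0,0],[0,0,0],[0,0,0],[0,0,0]],"jaw":[0,0,0,0,0,0,0,0,0,0,0,0]}'
python3 - <<'E'
from h import *
go(.4735,.0425,.08)
E
```

```text
time: 25.2
tcp_pos: [0.474, 0.0417, 0.1779]
orientation: [[-0.996, 0.088, 0.0], [0.088, 0.996, -0.0], [-0.0, -0.0, -1.0]]
ft_force: [-0.3, 0.1, -2.3]
opening: 0.0524
gripper_force: 43.1
tcp [0.474  0.0417 0.1779] yawY 85.0 t 25.2 q6 -80.1
 slide cm [0.06 0.08 9.79]
```

```bash
python3 -m crank '{"slide":[[0.05,0.1,2],[0,0,2.5],[0,0,2],[0,0,1.3],[0,0,0.9],[0,0,0.6],[0,0,0.4],[0,0,0.1],[0,0,0],[0,0,0],[0,0,0],[0,0,0],[0,0,0],[0,0,0],[0,0,0]],"rotation":[[0,0,0],[0,0,0],[0,0,0],[0,0,0],[0,0,0],[0,0,0],[0,0,0],[0,0,0],[0,0,0],[0,0,0],[0,0,0],[0,0,0],[0,0,0],[0,0,0],[0,0,0]],"jaw":[0,0,0,0,0,0,0,0,0,0,0,1,1,1,1]}'
python3 -m crank '{"slide":[[0,0,0],[0,0,-1.5],[0,0,-3],[0,0,-3],[0,0,-3],[0,0,-3],[0,0,-3],[0,0,-3],[0,0,-1],[0,0,0],[0,0,0]],"rotation":[[0,0,0],[0,0,0],[0,0,0],[0,0,0],[0,0,0],[0,0,0],[0,0,0],[0,0,0],[0,0,0],[0,0,0],[0,0,0]],"jaw":[1,1,1,1,1,1,1,1,1,1,1]}'
python3 - <<'E'
from h import *
im=r.snapshot("wrist")[:,:,::-1];cv2.imwrite("pics/w8.png",im)
s=r.snapshot("side")[:,:,::-1];c=r.get_calibration("wrist")
cv2.imwrite("pics/s8.png",s)
print(proj([[.4725,.0425,.092]],c),r.read_state()["tcp_pos"])
m=im.copy();cv2.imwrite("pics/both.png",np.hstack([cv2.resize(im,(400,250)),cv2.resize(s,(400,250))]))
E
```

```text
time: 26.45
tcp_pos: [0.4733, 0.043, 0.0805]
orientation: [[-0.996, 0.088, 0.001], [0.088, 0.996, 0.0], [-0.001, 0.0, -1.0]]
ft_force: [0.3, 0.3, -0.9]
opening: 0.0854
gripper_force: 0.0
time: 27.37
tcp_pos: [0.4729, 0.043, 0.2849]
orientation: [[-0.996, 0.088, 0.0], [0.088, 0.996, 0.0], [-0.0, 0.0, -1.0]]
ft_force: [-0.8, -0.3, -1.2]
opening: 0.0853
gripper_force: 0.0
[[323.23543676 181.22499187]] [0.47210461 0.04289057 0.28350344]
```

View pics/w8.png

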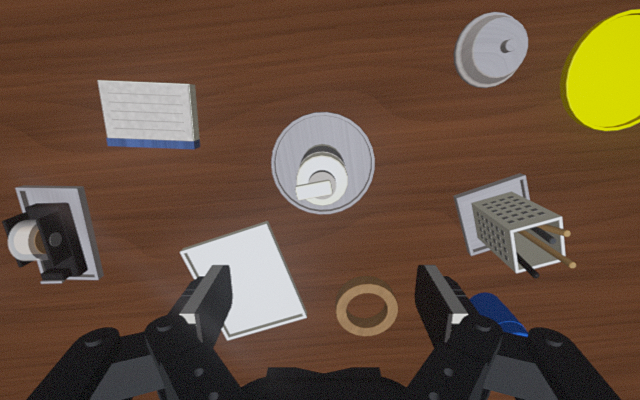

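View pics/s8.png

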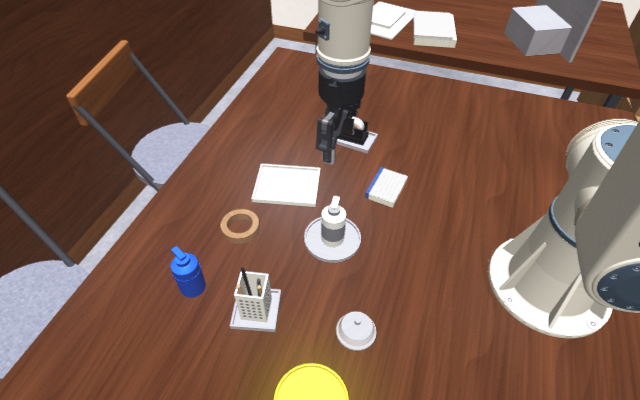

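The bottle's shoulder is at (322,179) against a prediction of (323,181), central in the round tray. All three stand upright, the white tray is empty and the bystanders haven't moved. One numeric check of the cup and dispenser using the views taken just after each release.

```bash
python3 - <<'E'
from h import *
c=r.get_calibration("wrist");s=r.read_state()
def T(R,p): M=np.eye(4);M[:3,:3]=R;M[:3,3]=p;return M
X=np.linalg.inv(T(s["orientation"],s["tcp_pos"]))@np.array(c["cam_to_world"])
def cal(yaw,p):
    y=np.array([np.cos(np.radians(yaw)),np.sin(np.radians(yaw)),0]);z=np.array([0,0,-1.])
    d=dict(c);d["cam_to_world"]=T(np.c_[np.cross(y,z),y,z],p)@X;return d
a=cal(104.7,[.5673,.27,.2597])
print("cup-sq",back([(294,155),(353,155),(352,212),(293,212)],.099,a).mean(0)-back([(284,127),(361,126),(361,200),(285,202)],.012,a).mean(0))
b=cal(85,[.5354,-.3277,.2587])
t=back([(291,113),(362,114),(356,225),(293,225)],.012,b).mean(0)
f=back([(324,221)],.024,b)[0];k=back([(323,133)],.056,b)[0]
print("disp-obl",(f+k)/2-t-np.array([.003,0,0]),np.linalg.norm(f-k))
E
```

```text
cup-sq [0.00029381 0.00040131 0.087     ]
disp-obl [ 0.00022852 -0.00261514  0.028     ] 0.11322197070417822
```

```bash
python3 -c "
from plant import r
print(r.hand_in())"
```

```text
the job is handed in; nothing more can be done
None
```

I handed the job in at about 27 s. By my last images, the bottle is in the round tray, the pencil cup in the square tray and the dispenser lengthwise in the oblong tray, each centred to within a few millimetres, and the white tray is empty; the hand-in gave no verdict.

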